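# Chock the rolling pin on the sloping drainer

### The arm

A 7-joint arm with a two-finger parallel gripper is mounted at the origin on a cart in front of the work surface, level with it; the furniture and walls round the work are solid. World frame = base frame: x ahead of the robot, y to its left, z up, the work surface at z = 0. Lengths are in m, angles in rad, forces in N, time in s.
With the tool pointing down it reaches from about 0.425 to 0.925 m from the base axis. Payload 6.8 kg.
Tool frame: the origin (TCP) lies between the finger pads; the fingertips stand 17 mm ahead of it and the grasp point (between the pads) lies 2 mm behind it; z points along the fingers, x is the direction in which the jaws open and shut, and the axes are right-handed (so a half turn about z gives the same grasp; the last joint's range is limited). The gripper opens to 85 mm and grips with 20 to 120 N. Pads are 22 mm wide; open, the fingers measure 114 mm over their backs; the gripper's body (76 mm by 85 mm) begins 54 mm behind the grasp point. The pads swing forward as they close: fully open they stand 13 mm farther back than shut.
Start: joints at [1.19, 0.477, 0.022, 1.555, -0.011, 1.109, -0.083], TCP at [0.182, -0.65, 0.248] pointing down, gripper open.
Joint ranges: [-2.96, 2.96], [-0.34, 2.1], [-1.41, 1.46], [0.24, 2.44], [-1.37, 4.51], [0.17, 1.92], [-2.96, 2.96]. Speed limits (rad/s): [2.39, 2.39, 3.14, 3.14, 3.14, 3.14, 3.14].

### API

Orientations are given as a unit quaternion [w, x, y, z].
In Python, from station import readout, read_camera, get_calibration, bot, models gives the robot as it stands.
- The arm moves only by the tool carry_out, never from a script. Its argument "deltas" is a list of rows, each a list of 2 entries, a list of its own where there are three numbers: the shift along the tool's x, y, z in cm, then the turn about the tool's z in degrees. A call has 1 to 10 rows; each row is the pose to reach, as a shift and turn from the pose measured when the call began, along the tool's axes at that moment; what a row does not reach only later rows make up. A row lasts 1/8 s, in which the tool goes at most 62.5 mm and 10.7 degrees, less where a joint would pass 70% of its speed; a pose out of reach is approached as far as the arm can. A call with a gripper value outside its range is refused whole. "hand" is the opening, from 0 (shut) to 1 (fully open), set as the call begins (left out, the last holds). The fingers move at their own pace and stop on an object; "newtons" is the grip in N (left out, the last holds). Time passes only in rows, so rows that repeat a pose let the fingers close. It gives the time, the measured TCP pose, the force and the opening at its end, in the units of the state.
- readout.get_obs(): the state, without advancing time (a new reading comes with each control period).
- read_camera(name): name is "scene" or "top" or "wrist"; returns the picture (420x560x3 uint8, red, green, blue); there is no depth.
- get_calibration(name): a dict with "fov_y" (degrees; the focal length in pixels is half the picture's height over the tangent of half this angle, whatever the lens; pixels are square), "cx", "cy" (the principal point, pixels), "world_from_camera" (4x4, takes a point from camera to world coordinates). Camera axes: x right, y down, z forward; pixel columns grow to the right and rows downward; lengths in m; the calibration is good to about 2 mm. The wrist camera is an equidistant fisheye: a pixel r from the principal point sees the ray r / f radians off the axis. A picture is of the moment at which its call begins: read the wrist's pose just before it. get_calibration takes no time and is no camera call; for the wrist camera it gives the pose at the moment of the call.
- bot.hand_in(): hands the job in, once; it reports no verdict.
Trained networks look in the newest picture that a camera, given by its name, has taken for a name from the list of things; names that differ only in an ending like _2 or _b are one class to them, and where a whole thing is asked for, a point or a joint stands for the part that bears it (a point fixed in the world has none). Each returns a list of dicts, best first, with "score" (0 to 1); they miss things now and then, are a little off and sometimes report something else, mostly with a low value. They report only what shows in the picture. A call takes as long as a camera call. They do not tell look-alikes from the thing itself.
- models.spot_in(query, camera): "centre" ([row, column] in pixels, amid what is visible of it).
The state is a dict: "t": time; "q": joint angles; "joint_vel": joint speeds; "joint_torque": joint torques, N m; "eef_pos": TCP position; "tool_rot": TCP orientation; "contact_force": force on the tool from outside, world axes, zero at the start; "torque": the same for the moment, N m; "gripper_width": opening from 0.0 (shut) to 1.0 (fully open).
Only numpy, scipy, OpenCV 4.12 (cv2) and the standard library are available. Lean on these libraries where they do the work, as an engineer would, in place of code of your own. Each camera call takes 0.05 s, during which the arm holds its last target. There are 200 camera calls.

### The job

The rinsed rolling pin must drip dry on the sloping drainer, where left loose it would roll off. First stand the two-footed wooden chock with its whole base on the middle of the drainer, square across the slope, feet uphill; then take the pin from its tray, set it down (no dropping) across the slope against both feet, centred on the chock, and only then let it go, so that it stays put.

Things in the scene. Friction and masses are not known exactly. Their poses are not given: they have to be found in the camera images.
- pin_center (a point): Wooden rolling pin: barrel 50 mm in diameter, 150 mm long, slim handles (230 mm over all); 0.35 kg. Starts level in a shallow steel tray (rim 8 mm high, 65 mm from the pin's axis) between two 6 mm floor ribs that end 21.5 mm from the axis; barrel's underside 2 mm above the worktop. Point: on the axis at mid-length; y along the axis; x and z turn as it rolls.
- chock_bar (a point): Wooden chock, a U from above, starts on the worktop on the robot's side of the tray. Bar 20 mm thick (x), 150 long (y), 32 high; at its ends two feet 18 mm high, 30 wide, reaching 51 mm from the point in +x, with a 90 mm gap for a finger. Point: centre of the bar, 16 mm above its underside; z up; 0.22 kg. A pin against both feet has its axis 75 mm from the point along x.
- board_mid (a point): Sloping steel drainer, fixed: smooth flat board 260 mm along the slope (x) by 290 mm across (y) on short legs, no lip at the low edge. Point: middle of the board's upper face, 29 mm above the worktop; x points uphill along the board (6 degrees above level, roughly away from the robot), z square out of the board.
Not all that is in view belongs to the job. Of the things that look like the part that bears chock_bar, the middle-sized one is meant.

How it is judged:
By the outcome, as a careful person would: the job done as asked, in the order asked, and still so for the second after the job is handed in, with the robot touching nothing.
It also fails if it takes over 64 s, if anything falls off the work surface, if the arm or the gripper's body presses on something with over 40 N, if the wrist force passes 120 N, or if a joint passes its speed limit or range.

## Working session

There is one attempt and no reset: what is moved stays moved. The work goes in short steps, Python scripts to look and compute and a tool call to move; the robot and the scene stay as the last step left them, time stands still between calls to the robot, and variables do not carry over. Pictures are saved under pics/ and viewed, about 8 in all and at most 12, crops included, and the job is handed in when it is done.

Besides the shell and the picture viewer there is one more tool, called after "Call:" as a command line: name --argument value ..., lists and objects as JSON in quotes. carry_out: Moves the arm, as the interface text tells. Its arguments: {"type":"object","properties":{"deltas":{"type":"array"},"hand":{"type":"number"},"newtons":{"type":"number"}},"required":["deltas"]}

```bash
mkdir -p pics; ls; cat > h.py <<'E'
import numpy as np, cv2
from station import readout, read_camera, get_calibration, bot, models
def ray(c,row,col):
    h=420; f=h/2/np.tan(np.radians(c["fov_y"])/2)
    d=np.array([col-c["cx"],row-c["cy"]],float)
    return f,d
def to_plane(name,row,col,z,c=None):
    c=c or get_calibration(name); f,d=ray(c,row,col)
    if name=="wrist":
        r=np.hypot(*d); th=r/f; u=d/max(r,1e-9)
        v=np.array([*(u*np.sin(th)),np.cos(th)])
    else: v=np.array([*(d/f),1])
    T=np.array(c["world_from_camera"]); o=T[:3,3]; w=T[:3,:3]@v
    return o+w*(z-o[2])/w[2]
def proj(name,P,c=None):
    c=c or get_calibration(name); T=np.array(c["world_from_camera"]); p=T[:3,:3].T@(np.array(P)-T[:3,3])
    f=210/np.tan(np.radians(c["fov_y"])/2)
    if name=="wrist":
        r=np.hypot(p[0],p[1]); k=f*np.arctan2(r,p[2])/max(r,1e-9)
    else: k=f/p[2]
    return np.array([c["cy"]+k*p[1],c["cx"]+k*p[0]])
def snap(name,fn):
    im=read_camera(name); cv2.imwrite("pics/"+fn,im[:,:,::-1]); return im
E
python3 - <<'E'
from h import *
a=snap("top","top0.png"); 
for n in["pin_center","chock_bar","board_mid"]:
    for d in models.spot_in(n,"top")[:4]: print(n,d,to_plane("top",*d["centre"],0.02).round(3))
b=snap("scene","scene0.png")
for n in["pin_center","chock_bar"]:
    for d in models.spot_in(n,"scene")[:4]: print(n,d,to_plane("scene",*d["centre"],0.02).round(3))
for n in("top","scene"): print(get_calibration(n))
print(readout.get_obs())
E
```

```text
pics
pin_center {'centre': [201.6, 276.0], 'score': 0.92} [ 0.553 -0.24   0.02 ]
chock_bar {'centre': [157.4, 363.9], 'score': 0.67} [ 0.529 -0.725  0.02 ]
chock_bar {'centre': [227.8, 297.6], 'score': 0.61} [ 0.388 -0.175  0.02 ]
chock_bar {'centre': [207.6, 336.5], 'score': 0.56} [ 0.373 -0.355  0.02 ]
{'fov_y': 42.18795333311303, 'cx': 276.6185990585084, 'cy': 209.59510572623674, 'world_from_camera': array([[ 0.46117163, -0.69725645,  0.54877515, -0.5247929 ],
       [-0.88722917, -0.35396252,  0.29586302, -0.69986661],
       [-0.01204656, -0.62333296, -0.78186374,  1.46542522],
       [ 0.        ,  0.        ,  0.        ,  1.        ]])}
{'fov_y': 46.44215373417406, 'cx': 276.53643347531295, 'cy': 212.18124108765053, 'world_from_camera': array([[-0.70886359, -0.37694711,  0.59617386, -0.49345974],
       [-0.70507592,  0.40205263, -0.5841418 ,  0.78359997],
       [-0.0195027 , -0.83442469, -0.5507768 ,  0.94104391],
       [ 0.        ,  0.        ,  0.        ,  1.        ]])}
{'t': 0.35, 'q': array([ 1.18990065,  0.47720615,  0.02240383,  1.55559707, -0.01151255,
        1.10927786, -0.08311551]), 'joint_vel': array([ 0.00016121, -0.00123904, -0.00011859, -0.00113235,  0.00036532,
        0.00052475,  0.00026433]), 'joint_torque': array([-3.18345556e-03, -5.95616233e+01,  1.60307888e+00, -2.81051427e+01,
        1.22858147e-02,  4.77251466e-03, -2.24509870e-05]), 'eef_pos': array([ 0.18183571, -0.64995611,  0.24808628]), 'tool_rot': array([-1.03521687e-04,  7.96673981e-01, -6.04409245e-01, -1.47303512e-04]), 'contact_force': array([ 0.21335043,  0.05799683, -0.64716684]), 'torque': array([0.01896438, 0.01060649, 0.01065694]), 'gripper_width': 1.0005500964176337}
```

View pics/top0.png

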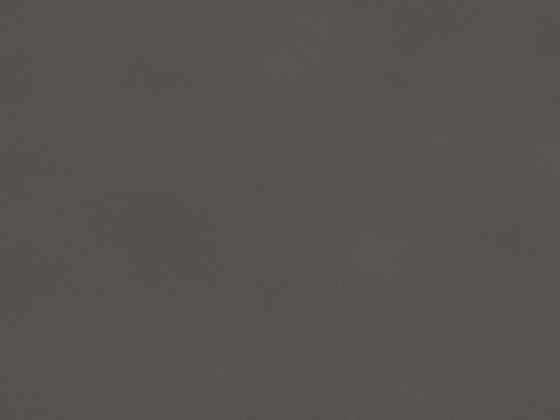

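View pics/scene0.png

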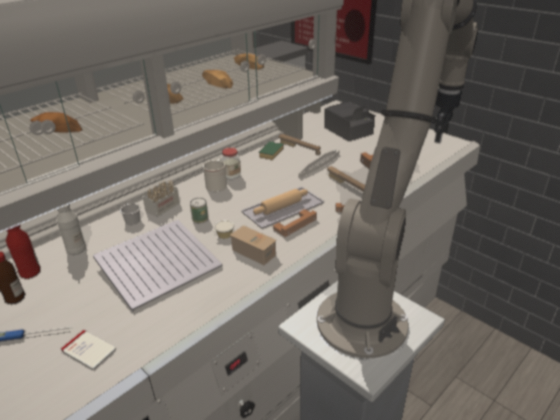

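The top view is fully blocked (plain grey). The scene view shows the drainer near (row 262, col 157), the pin in its tray at (201, 276), and three chock-like parts near (222, 296), (210, 345) and (163, 370). I'll move the wrist over the tray to look from nearer.

Call:
carry_out --deltas '[[[-4, -4, -1], 0], [[-8, -8, -2], 0], [[-12, -12, -4], 0], [[-16, -17, -6], 0], [[-20, -21, -8], 0], [[-24, -25, -10], 0], [[-27, -30, -10], 0], [[-30, -34, -10], 0], [[-32, -37, -10], 0], [[-32, -37, -10], 0]]'

```text
t: 1.6
eef_pos: [0.4538, -0.2392, 0.3484]
tool_rot: [-0.001, 0.798, -0.602, -0.0]
contact_force: [-0.5, -0.2, 0.4]
gripper_width: 1.001
```

```bash
python3 - <<'E'
from h import *
print(readout.get_obs()["eef_pos"])
cw=get_calibration("wrist"); b=snap("wrist","w1.png"); print(cw)
for n in["pin_center","chock_bar","board_mid"]:
    for d in models.spot_in(n,"wrist")[:4]: print(n,d,to_plane("wrist",*d["centre"],0.02,cw).round(3))
a=snap("top","top1.png"); print(a.std())
for n in["pin_center","chock_bar"]:
    for d in models.spot_in(n,"top")[:4]: print("top",n,d,to_plane("top",*d["centre"],0.02).round(3))
s=snap("scene","scene1.png")
for n in["pin_center","chock_bar"]:
    for d in models.spot_in(n,"scene")[:4]: print("scene",n,d,to_plane("scene",*d["centre"],0.02).round(3))
E
```

```text
[ 0.45376401 -0.23915688  0.34836399]
{'fov_y': 65.70646984690485, 'cx': 272.4704360980954, 'cy': 208.29625810867472, 'world_from_camera': array([[ 0.27512956, -0.90979546, -0.31076671,  0.53237809],
       [-0.96140423, -0.26115726, -0.08659561, -0.21780265],
       [-0.00237469,  0.32259744, -0.94653328,  0.47401954],
       [ 0.        ,  0.        ,  0.        ,  1.        ]])}
pin_center {'centre': [107.4, 292.9], 'score': 0.73} [ 0.532 -0.246  0.02 ]
chock_bar {'centre': [246.9, 347.9], 'score': 0.71} [ 0.354 -0.391  0.02 ]
chock_bar {'centre': [182.9, 243.2], 'score': 0.67} [ 0.409 -0.208  0.02 ]
chock_bar {'centre': [243.4, 503.6], 'score': 0.6} [ 0.436 -0.695  0.02 ]
board_mid {'centre': [48.3, 41.4], 'score': 0.94} [0.545 0.179 0.02 ]
3.1901756690081706
scene pin_center {'centre': [204.7, 277.3], 'score': 0.91} [ 0.535 -0.229  0.02 ]
scene chock_bar {'centre': [226.7, 296.4], 'score': 0.62} [ 0.395 -0.177  0.02 ]
```

View pics/w1.png

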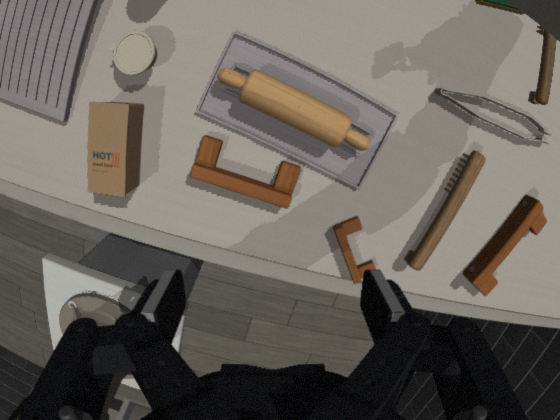

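The wrist view shows three U-parts: beside the tray (183, 243), a small one at (247, 348), and one on the right at (243, 505). Now I'll fit sizes and poses from their corners.

```bash
python3 - <<'E'
from h import *
import json
im=cv2.imread("pics/w1.png")
P=lambda c,r,z:to_plane("wrist",r,c,z)[:2]
for nm,a,b in(("tray",(192,173),(292,203)),("small",(336,222),(356,282)),("right",(476,286),(534,201))):
    for z in(0.0,.03): print(nm,z,np.linalg.norm(P(*a,z)-P(*b,z)).round(4))
hsv=cv2.cvtColor(im,cv2.COLOR_BGR2HSV)
m=cv2.inRange(hsv,(3,140,60),(14,255,255))
n,l,s,c=cv2.connectedComponentsWithStats(m)
for i in range(1,n):
    if s[i,4]>300: print(s[i],c[i].round(1))
b=im[130:215,180:310]; cr=cv2.resize(im[20:215,180:400],None,fx=3,fy=3,interpolation=cv2.INTER_CUBIC)
cv2.imwrite("pics/crop1.png",cr)
E
```

```text
tray 0.0 0.1598
tray 0.03 0.1497
small 0.0 0.1214
small 0.03 0.1138
right 0.0 0.2085
right 0.03 0.1953
[ 190  136  110   71 2680] [243.1 176.1]
[ 472  201   74   94 1291] [509.2 248. ]
[335 217  40  66 803] [351.  248.3]
```

View pics/crop1.png

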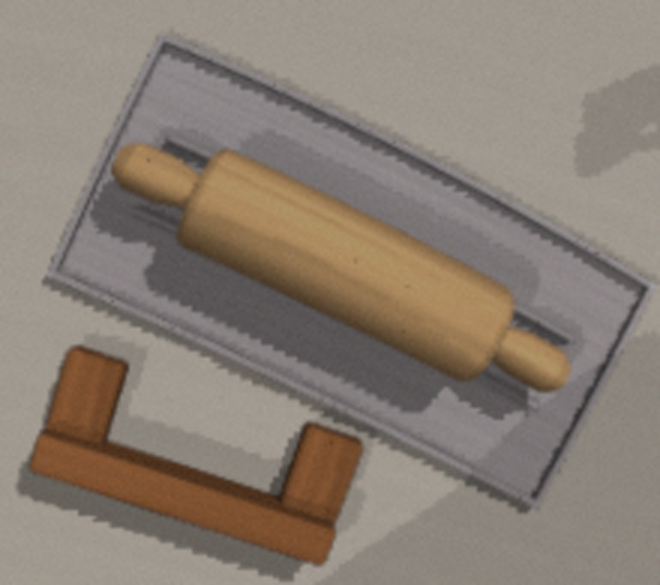

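The tray-side part is the middle-sized chock (≈150 mm, against ≈115 and ≈200). The crop shows its bar corners, foot tips and the pin's ends clearly, so I'll fit poses to those.

```bash
python3 - <<'E'
from h import *
from scipy.optimize import least_squares
F=lambda c,r:np.array([20+r/3-.33,180+c/3-.33])
c=get_calibration("wrist")
mod=[(-10,75,16),(-10,-75,16),(10,75,16),(10,-75,16),(51,75,2),(51,45,2),(51,-45,2),(51,-75,2)]
obs=[F(*p) for p in[(30,470),(325,567),(42,430),(335,527),(72,347),(130,362),(307,423),(362,440)]]
def w(p): 
    C,S=np.cos(p[2]),np.sin(p[2]); return [(p[0]+(C*x-S*y)/1e3,p[1]+(S*x+C*y)/1e3,.016+z/1e3) for x,y,z in mod]
f=lambda p:np.concatenate([proj("wrist",a,c)-b for a,b in zip(w(p),obs)])
r=least_squares(f,[.4,-.2,0]); print("chock",r.x.round(4),np.degrees(r.x[2]),r.fun.round(1))
a,b=[to_plane("wrist",*F(*p),.027,c) for p in[(113,162),(570,377)]]
print("pin",a,b,(a+b)/2,np.linalg.norm(a-b),"axis yaw-90",np.degrees(np.arctan2(*(a-b)[[1,0]]))-90)
k=[to_plane("wrist",*F(*p),.027,c) for p in[(222,150),(180,240),(513,295),(465,380)]]
print("barrel mid",sum(k)/4)
o=readout.get_obs();print(o["tool_rot"],o["q"])
s=cv2.imread("pics/scene1.png");cv2.imwrite("pics/crop2.png",cv2.resize(s[210:320,80:240],None,fx=5,fy=5,interpolation=cv2.INTER_CUBIC))
E
```

```text
chock [ 0.4048 -0.2092 -0.059 ] -3.380565920253823 [-0.2 -0.9 -0.1  0.2  0.  -1.3  0.6  1.7 -1.  -1.3  0.3 -0.8 -0.2  0.4
  0.9  1.8]
pin [ 0.54839994 -0.13848713  0.027     ] [ 0.51104725 -0.36937244  0.027     ] [ 0.52972359 -0.25392979  0.027     ] 0.23388725506229277 axis yaw-90 -9.189706810057473
barrel mid [ 0.5300021  -0.25354417  0.027     ]
[-6.71472085e-05  7.96360755e-01 -6.04821895e-01 -1.36701599e-04] [ 0.60771078  0.13829273 -0.26292741  1.79265395  0.03799733  1.21579785
 -0.96512432]
```

View pics/crop2.png

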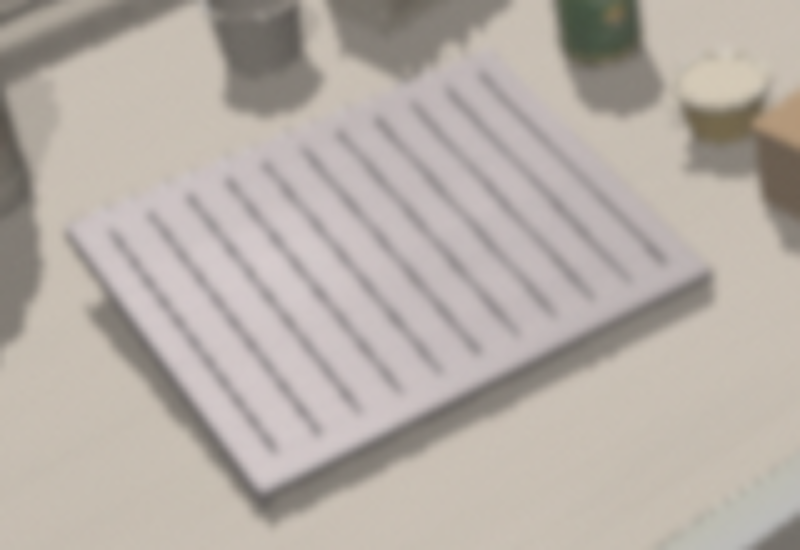

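The drainer's four corners are visible (crop: low-left (262,492), low-right (710,272), high-left (70,232), high-right (485,57)). I'll descend to the chock now.

Call:
carry_out --deltas '[[[-1, 1, 4], -10], [[-2, 2, 9], -20], [[-3, 3, 14], -30], [[-4, 3.9, 19], -40], [[-4.2, 3.9, 22], -50], [[-4.2, 3.9, 24], -60], [[-4.2, 3.9, 24], -71], [[-4.2, 3.9, 24], -71]]' --hand 0.7

```text
t: 3.1
eef_pos: [0.4027, -0.2128, 0.1081]
tool_rot: [-0.0, 1.0, -0.031, -0.0]
contact_force: [0.4, 0.2, 0.5]
gripper_width: 0.694
```

```bash
python3 - <<'E'
from h import *
from scipy.optimize import least_squares
from scipy.spatial.transform import Rotation as R
c=get_calibration("scene")
G=lambda a,b:np.array([210+b/5-.4,80+a/5-.4])
obs=[G(262,488),G(710,272),G(70,232),G(487,57)]
mod=[(-.13,.145,0),(-.13,-.145,0),(.13,.145,0),(.13,-.145,0)]
def w(p): 
    M=R.from_euler("ZY",[p[2],-np.radians(6)]).as_matrix(); return [np.array([p[0],p[1],.029])+M@np.array(m) for m in mod]
f=lambda p:np.concatenate([proj("scene",a,c)-b for a,b in zip(w(p),obs)])
r=least_squares(f,[.55,.18,0]); print("board",r.x.round(4),np.degrees(r.x[2]),r.fun.round(1))
o=readout.get_obs(); print(o["q"].round(2),o["eef_pos"], R.from_quat(o["tool_rot"],scalar_first=True).as_matrix().round(3))
snap("wrist","w2.png")
E
```

```text
board [ 0.5732  0.2398 -0.1022] -5.85625465499834 [ 1.8 -0.  -0.3  0.9 -0.9 -1.5 -1.9  0.7]
[ 0.72  0.36 -0.43  2.16  0.24  0.67  0.06] [ 0.40274074 -0.21275529  0.10806914] [[ 0.998 -0.062 -0.   ]
 [-0.062 -0.998  0.001]
 [-0.    -0.001 -1.   ]]
```

View pics/w2.png

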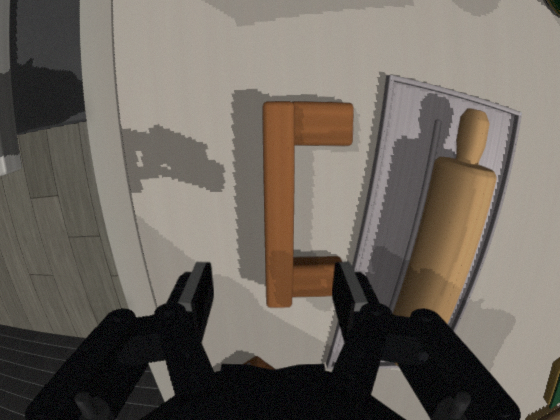

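The wrist view shows the bar upright in the picture, cols 265–292, rows 101–307, between the fingers. I'll refine the fit.

```bash
python3 - <<'E'
from h import *
from scipy.optimize import least_squares
c=get_calibration("wrist")
mod=[(-10,75,16),(10,75,16),(-10,-75,16),(10,-75,16),(51,75,2),(51,45,2)]
obs=[np.array([r,q]) for q,r in[(264,102),(293,102),(267,307),(292,306),(353,103),(353,145)]]
def w(p): 
    C,S=np.cos(p[2]),np.sin(p[2]); return [(p[0]+(C*x-S*y)/1e3,p[1]+(S*x+C*y)/1e3,.016+z/1e3) for x,y,z in mod]
f=lambda p:np.concatenate([proj("wrist",a,c)-b for a,b in zip(w(p),obs)])
r=least_squares(f,[.4,-.2,0],loss="soft_l1"); print(r.x.round(4),np.degrees(r.x[2]),r.fun.round(1))
E
```

```text
[ 0.4061 -0.2058 -0.0478] -2.7405424838172796 [-0.6 -3.  -1.   0.8  2.2 -0.6  2.8  0.7 -0.9  0.7  1.1 -0.3]
```

Call:
carry_out --deltas '[[[0.3, -0.5, 3], 0], [[0.3, -0.5, 6], 0], [[0.3, -0.5, 8.5], 0], [[0.3, -0.5, 8.5], 0]]'

```text
t: 3.65
eef_pos: [0.4055, -0.2077, 0.0225]
tool_rot: [-0.001, 0.999, -0.033, -0.001]
contact_force: [1.0, 1.3, 0.2]
gripper_width: 0.703
```

Call:
carry_out --deltas '[[[0, 0, 0], 0], [[0, 0, 0], 0], [[0, 0, 0], 0], [[0, 0, 0], 0], [[0, 0, 0], 0], [[0, 0, 0], 0]]' --hand 0.0 --newtons 40

```text
t: 4.4
eef_pos: [0.4064, -0.2081, 0.0237]
tool_rot: [-0.0, 0.999, -0.033, -0.0]
contact_force: [-0.0, 1.2, 5.1]
gripper_width: 0.228
```

Call:
carry_out --deltas '[[[0, 0, -5], 0], [[0, 0, -10.5], 0], [[0, 0, -16], 0], [[0, 0, -21], 0], [[0.3, -1, -25], 0]]'

```text
t: 5.03
eef_pos: [0.4096, -0.1988, 0.2762]
tool_rot: [0.001, 0.999, -0.034, 0.001]
contact_force: [1.8, 0.1, -2.4]
gripper_width: 0.228
```

Call:
carry_out --deltas '[[[1.5, -5, -0.5], 0], [[3, -10, -1], 0], [[4.5, -15.5, -1.5], 0], [[6, -21, -2], 0], [[7.5, -26.5, -2.5], 0], [[9, -32, -3], 0], [[11, -37, -3], 0], [[12.5, -40, -3], 0], [[12.5, -40, -3], 0]]'

```text
t: 6.15
eef_pos: [0.5614, 0.1945, 0.3058]
tool_rot: [-0.0, 0.999, -0.033, 0.0]
contact_force: [-0.5, -1.0, -2.6]
gripper_width: 0.224
```

```bash
python3 - <<'E'
from h import *
c=get_calibration("wrist"); im=snap("wrist","w3.png"); import pickle; pickle.dump(c,open("w3.pkl","wb"))
print(readout.get_obs())
t=snap("top","t3.png"); print(t.std())
E
```

```text
{'t': 6.2, 'q': array([ 0.13233423,  0.38609025, -0.74426224,  1.65063494,  0.27730605,
        1.21393239, -0.7405044 ]), 'joint_vel': array([ 0.0317006 , -0.02069566,  0.0217343 ,  0.02451675,  0.00246957,
        0.00139346,  0.005877  ]), 'joint_torque': array([-1.57509416e+00, -4.86016738e+01, -8.29163969e+00, -2.99291664e+01,
       -4.38627752e-02, -1.74497087e-01, -8.43874435e-02]), 'eef_pos': array([0.56121268, 0.19242215, 0.30558705]), 'tool_rot': array([ 7.63749130e-04,  9.99434211e-01, -3.36249881e-02,  1.86717182e-04]), 'contact_force': array([-0.45546977, -1.77420904, -2.03745835]), 'torque': array([-0.04977187,  0.03599006,  0.00854957]), 'gripper_width': 0.22237267044505504}
3.1929321843309446
```

View pics/w3.png

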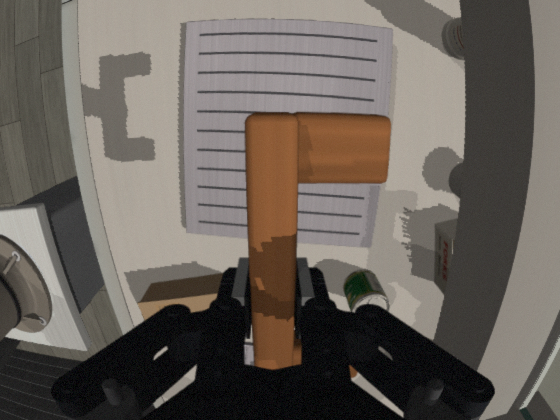

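The drainer's corners show at (row, col) ≈ (22,188), (29,391), (234,186), (247,370), with the held chock in front.

```bash
python3 - <<'E'
from h import *
import pickle
from scipy.optimize import least_squares
from scipy.spatial.transform import Rotation as R
c=pickle.load(open("w3.pkl","rb")); cs=get_calibration("scene")
G=lambda a,b:np.array([210+b/5-.4,80+a/5-.4])
so=[G(262,488),G(710,272),G(70,232),G(487,57)]
wo=[np.array(p) for p in[(22,188),(234,186),(29,391),(247,370)]]
mod=[(-.13,.145,0),(-.13,-.145,0),(.13,.145,0),(.13,-.145,0)]
def w(p): 
    M=R.from_euler("ZY",[p[2],-np.radians(6)]).as_matrix(); return [np.array([p[0],p[1],.029])+M@np.array(m) for m in mod]
fw=lambda p:np.concatenate([proj("wrist",a,c)-b for a,b in zip(w(p),wo)])
fs=lambda p:np.concatenate([proj("scene",a,cs)-b for a,b in zip(w(p),so)])
for f in(fw,lambda p:np.concatenate([fw(p),fs(p)])):
    r=least_squares(f,[.55,.18,0]); print("board",r.x.round(4),np.degrees(r.x[2]),r.fun.round(1))
# held chock
o=readout.get_obs(); M=R.from_quat(o["tool_rot"],scalar_first=True).as_matrix()
cm=[(-10,75,16),(10,75,16),(51,75,2),(51,45,2)]
co=[np.array(p) for p in[(115,247),(115,298),(117,389),(184,387)]]
def wc(p):
    C,S=np.cos(p[2]),np.sin(p[2]); return [(p[0]+(C*x-S*y)/1e3,p[1]+(S*x+C*y)/1e3,.3056-.0077+z/1e3) for x,y,z in cm]
g=lambda p:np.concatenate([proj("wrist",a,c)-b for a,b in zip(wc(p),co)])
r=least_squares(g,[.56,.19,0]); print("chock",r.x.round(4),np.degrees(r.x[2]),r.fun.round(1),"tool yaw",np.degrees(np.arctan2(M[1,0],M[0,0])))
E
```

```text
board [ 0.5744  0.2355 -0.1079] -6.1809126914390315 [-0.3 -2.6 -0.5 -0.2 -0.5  2.1  1.5  0.9]
board [ 0.5745  0.2362 -0.1074] -6.153088175187205 [-0.8 -2.7 -0.9 -0.2 -1.1  2.1  1.   1.   0.8  0.5 -0.9  1.5 -1.9 -0.5
 -2.5  1.6]
chock [ 0.56    0.1967 -0.058 ] -3.3215647994154613 [-0.1 -4.5 -0.5  0.5 -0.4  3.9  1.6  1.3] tool yaw -3.9516387062623144
```

Call:
carry_out --deltas '[[[0.2, -2, 3], 2.5], [[0.2, -4.2, 8], 2.5], [[0.2, -4.2, 13], 2.5], [[0.2, -4.2, 18], 2.5], [[0.2, -4.2, 21], 2.5], [[0.2, -4.2, 22.5], 2.5], [[0.2, -4.2, 22.5], 2.5]]'

```text
t: 7.12
eef_pos: [0.5662, 0.2311, 0.0804]
tool_rot: [0.002, 0.998, -0.057, -0.0]
contact_force: [0.2, 0.8, -2.0]
gripper_width: 0.225
```

Call:
carry_out --deltas '[[[0, -0.3, 1], 0], [[0, -0.3, 1.8], 0], [[0, -0.3, 2.2], 0], [[0, -0.3, 2.2], 0]]'

```text
t: 7.62
eef_pos: [0.5663, 0.234, 0.0581]
tool_rot: [0.002, 0.998, -0.057, -0.0]
contact_force: [-0.5, -0.8, -2.1]
gripper_width: 0.223
```

Call:
carry_out --deltas '[[[0, 0, 0.1], 0], [[0, 0, 0.2], 0], [[0, 0, 0.3], 0], [[0, 0, 0.3], 0]]'

```text
t: 8.12
eef_pos: [0.5665, 0.2341, 0.0566]
tool_rot: [0.002, 0.998, -0.057, 0.0]
contact_force: [-5.5, -2.6, 9.8]
gripper_width: 0.227
```

Call:
carry_out --deltas '[[[0, 0, -0.05], 0], [[0, 0, -0.05], 0]]' --newtons 20

```text
t: 8.38
eef_pos: [0.5666, 0.2342, 0.0572]
tool_rot: [0.002, 0.998, -0.057, 0.001]
contact_force: [-0.1, 0.1, -1.5]
gripper_width: 0.226
```

Call:
carry_out --deltas '[[[0, 0, 0], 0], [[0, 0, 0], 0], [[0, 0, 0], 0], [[0, 0, 0], 0]]' --hand 0.5

```text
t: 8.88
eef_pos: [0.5667, 0.2343, 0.0572]
tool_rot: [0.002, 0.998, -0.057, 0.001]
contact_force: [0.2, -0.2, -0.1]
gripper_width: 0.5
```

Call:
carry_out --deltas '[[[0, 0, -2], 0], [[0, 0, -6], 0], [[0, 0, -11], 0], [[0, 0, -16], 0], [[0, 0, -20], 0], [[0, 3, -23], 0], [[0, 6, -23], 0], [[0, 6, -23], 0]]'

```text
t: 9.88
eef_pos: [0.5601, 0.1729, 0.289]
tool_rot: [0.003, 0.998, -0.059, 0.002]
contact_force: [-0.3, 0.7, -0.1]
gripper_width: 0.5
```

```bash
python3 - <<'E'
from h import *
import pickle
c=get_calibration("wrist"); im=snap("wrist","w4.png"); pickle.dump(c,open("w4.pkl","wb"))
print(readout.get_obs()["eef_pos"])
E
```

```text
[0.55974755 0.17476072 0.28869538]
```

View pics/w4.png

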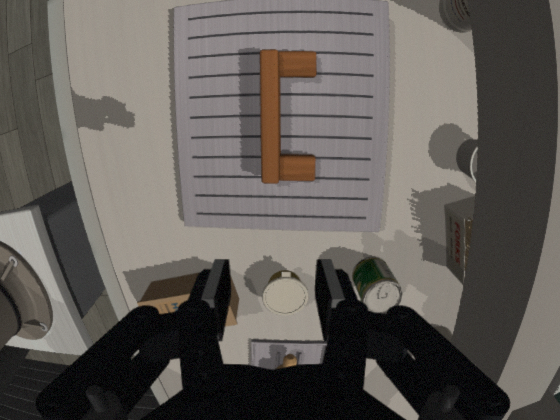

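The chock stands on the board, square to the slope, feet uphill (bar cols 262–279, rows 51–183). Fit its pose as it lies on the board.

```bash
cat > fit.py <<'E'
from h import *
import pickle
from scipy.optimize import least_squares
from scipy.spatial.transform import Rotation as R
def MB(y): return R.from_euler("ZY",[y,-np.radians(6)]).as_matrix()
B=np.array([.5745,.236,.029]); BY=-.107
def fitchock(c,mod,obs,cam="wrist"):
    def w(p):
        M=MB(BY)@R.from_euler("z",p[2]).as_matrix()
        return [B+MB(BY)@np.array([p[0],p[1],.016])+M@(np.array(m)/1e3) for m in mod]
    g=lambda p:np.concatenate([proj(cam,a,c)-b for a,b in zip(w(p),obs)])
    r=least_squares(g,[0,0,0]); return r
E
python3 - <<'E'
from fit import *
c=pickle.load(open("w4.pkl","rb"))
mod=[(-10,75,16),(10,75,16),(-10,-75,16),(10,-75,16),(51,75,2),(51,45,2),(51,-45,2),(51,-75,2)]
obs=[np.array(p[::-1]) for p in[(261.5,50.5),(277.5,50),(263.5,183.5),(279,182.5),(316,53),(316.5,78),(315,155.5),(314,181)]]
r=fitchock(c,mod,obs); p=r.x; print("chock in board",p.round(4),np.degrees(p[2]),r.fun.round(1))
M=MB(BY)@R.from_euler("z",p[2]).as_matrix(); C=B+MB(BY)@np.array([p[0],p[1],.016])
print("chock world",C,"pin target", C+M@np.array([.075,0,.025-.016]),"yaw",np.degrees(np.arctan2(M[1,0],M[0,0])))
# check board in this pic
cc=[proj("wrist",B+MB(BY)@np.array(m),c).round(0) for m in[(-.13,.145,0),(-.13,-.145,0),(.13,.145,0),(.13,-.145,0)]]; print(cc)
E
```

```text
chock in board [-0.0076 -0.0009 -0.0024] -0.13482536787853291 [-1.1 -2.  -1.1  0.8  0.8 -2.2  2.1 -0.  -2.1  0.8 -0.8  0.3  1.3  0.9
  1.3  1.2]
chock world [0.56520493 0.23610177 0.04411563] pin target [0.63841307 0.22806096 0.06090594] yaw -6.266216428832642
[array([  7., 173.]), array([227., 184.]), array([  1., 388.]), array([232., 380.])]
```

Call:
carry_out --deltas '[[[0.2, 5, 0], 0], [[0.4, 10.5, 0], 0.5], [[0.7, 16, 0], 1], [[1, 21.5, 0], 1.5], [[1.3, 27, 0.5], 2], [[1.6, 32.5, 1.5], 2.5], [[1.8, 38, 3], 2.5], [[2, 42, 5], 2.5], [[2, 42.9, 7], 2.5], [[2, 42.9, 7], 2.5]]' --hand 1.0

```text
t: 11.18
eef_pos: [0.53, -0.2526, 0.2188]
tool_rot: [0.001, 0.997, -0.079, -0.0]
contact_force: [-0.7, -0.4, 0.8]
gripper_width: 0.999
```

```bash
python3 - <<'E'
from h import *
import pickle
c=get_calibration("wrist"); im=snap("wrist","w5.png"); pickle.dump(c,open("w5.pkl","wb"))
o=readout.get_obs();print(o["eef_pos"],o["tool_rot"],o["q"])
E
```

```text
[ 0.53098568 -0.25173892  0.22009604] [ 9.70472911e-04  9.96949010e-01 -7.80442747e-02  9.05510188e-04] [ 0.76957842  0.41824796 -0.56045356  1.77126294  0.25756371  1.02312451
 -0.04320456]
```

View pics/w5.png

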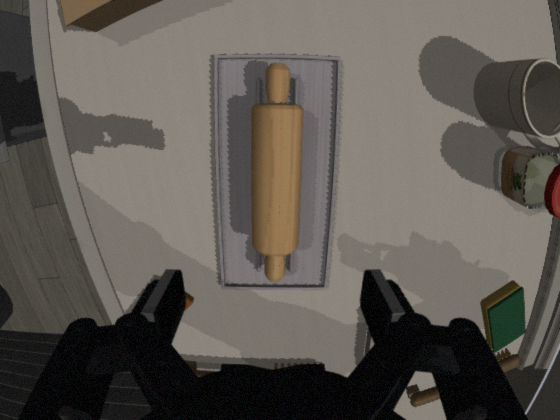

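The pin lies at cols ~251–301, tips at rows 63 and 283, barrel from row 104 to 254, centred between the fingers.

```bash
python3 - <<'E'
from h import *
import pickle
c=pickle.load(open("w5.pkl","rb"))
g=lambda r,q:to_plane("wrist",r,q,.027,c)
a,b=g(63,278),g(283,274.5); print("tips",a,b,(a+b)/2,np.linalg.norm(a-b),np.degrees(np.arctan2(*(a-b)[[1,0]]))-90)
a,b=(g(108,252.5)+g(108,302))/2,(g(250,252)+g(250,298))/2; print("barrel",a,b,(a+b)/2,np.linalg.norm(a-b),np.degrees(np.arctan2(*(a-b)[[1,0]]))-90)
E
```

```text
tips [ 0.55248977 -0.13542259  0.027     ] [ 0.51250122 -0.36801671  0.027     ] [ 0.53249549 -0.25171965  0.027     ] 0.23600658352139436 -9.755160902523201
barrel [ 0.54495914 -0.17867538  0.027     ] [ 0.51956641 -0.32642167  0.027     ] [ 0.53226277 -0.25254853  0.027     ] 0.149912498871259 -9.751985121062859
```

Call:
carry_out --deltas '[[[0, 0.1, 5], 0.5], [[0, 0.1, 10], 0.5], [[0, 0.1, 15], 0.5], [[0, 0.1, 18], 0.5], [[0, 0.1, 18.9], 0.5], [[0, 0.1, 18.9], 0.5]]'

```text
t: 11.98
eef_pos: [0.5324, -0.252, 0.0321]
tool_rot: [0.001, 0.997, -0.082, 0.002]
contact_force: [-0.6, -0.8, 0.7]
gripper_width: 1.004
```

Call:
carry_out --deltas '[[[0, 0, 0], 0], [[0, 0, 0], 0], [[0, 0, 0], 0], [[0, 0, 0], 0], [[0, 0, 0], 0], [[0, 0, 0], 0]]' --hand 0.0 --newtons 40

```text
t: 12.72
eef_pos: [0.5335, -0.2522, 0.0339]
tool_rot: [0.001, 0.997, -0.082, 0.003]
contact_force: [-1.3, 0.1, 7.6]
gripper_width: 0.573
```

Call:
carry_out --deltas '[[[0, 0, -1], 0], [[0, 0, -4], 0], [[0, 0, -9], 0], [[0, 0, -14], 0], [[0, 0, -19], 0], [[0, 0, -23], 0], [[0, 0, -23], 0]]'

```text
t: 13.6
eef_pos: [0.5337, -0.2518, 0.2677]
tool_rot: [0.002, 0.997, -0.082, 0.006]
contact_force: [-0.2, 0.4, -4.8]
gripper_width: 0.568
```

```bash
python3 - <<'E'
from h import *
import pickle
from scipy.optimize import least_squares
D={}
for n in("w3","w4","w5"):
    im=cv2.imread(f"pics/{n}.png",0).astype(float); c=pickle.load(open(n+".pkl","rb")); T=np.array(c["world_from_camera"])
    print(n,T[:3,3].round(3))
    for row in(60,100,140,190):
        g=cv2.GaussianBlur(im,(5,5),0)[row]; d=np.diff(g)[400:]; k=400+int(np.argmin(d)); 
        v=to_plane("wrist",row,k,T[2,3]-1,c)-T[:3,3]
        print(row,k,d.min().round(1),"slope dx/dz",v.round(3))
E
python3 - <<'E'
from h import *
snap("scene","s5.png")
for r,q in((185,10),(228,10),(150,150),(100,330)):
    for x in(.7,.75,.8):
        c=get_calibration("scene");a,b=to_plane("scene",r,q,0,c),to_plane("scene",r,q,.5,c); t=(x-a[0])/(b[0]-a[0]); print(r,q,(a+t*(b-a)).round(3))
E
```

```text
w3 [0.565 0.276 0.431]
60 464 -18.6 slope dx/dz [ 0.657  0.146 -1.   ]
100 465 -31.1 slope dx/dz [ 0.657  0.007 -1.   ]
140 464 -32.0 slope dx/dz [ 0.656 -0.133 -1.   ]
190 450 -15.3 slope dx/dz [ 0.61  -0.312 -1.   ]
w4 [0.568 0.255 0.414]
60 474 -31.4 slope dx/dz [ 0.71   0.109 -1.   ]
100 476 -31.5 slope dx/dz [ 0.708 -0.033 -1.   ]
140 429 -15.8 slope dx/dz [ 0.507 -0.166 -1.   ]
190 475 -29.1 slope dx/dz [ 0.711 -0.361 -1.   ]
w5 [ 0.542 -0.172  0.344]
60 555 -22.2 slope dx/dz [ 1.159  0.104 -1.   ]
100 525 -20.8 slope dx/dz [ 0.95  -0.062 -1.   ]
140 441 -14.4 slope dx/dz [ 0.543 -0.187 -1.   ]
190 544 -23.5 slope dx/dz [ 1.082 -0.436 -1.   ]
185 10 [0.7   0.519 0.354]
185 10 [0.75  0.508 0.329]
185 10 [0.8   0.497 0.304]
228 10 [0.7   0.553 0.243]
228 10 [0.75  0.544 0.214]
228 10 [0.8   0.534 0.185]
150 150 [0.7   0.13  0.307]
150 150 [0.75  0.103 0.28 ]
150 150 [0.8   0.075 0.254]
100 330 [ 0.7   -0.702  0.228]
100 330 [ 0.75  -0.764  0.198]
100 330 [ 0.8   -0.827  0.168]
```

View pics/s5.png

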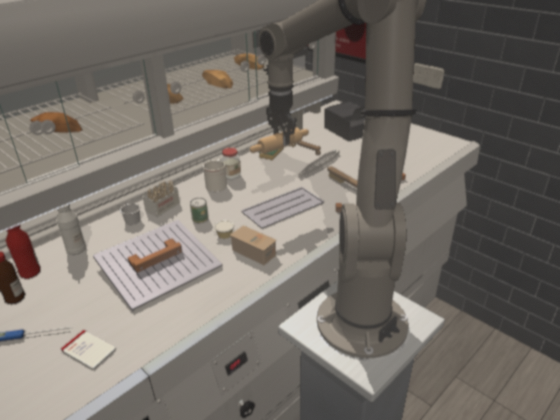

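The chock stands on the drainer, the tray is empty and the pin is held. The shelf rail is at about x = 0.74, z > 0.16, so the route stays clear of it.

Call:
carry_out --deltas '[[[0, -5, 0], 0], [[0, -10, 0], 0], [[0.2, -15.5, 0], -0.5], [[0.5, -21, 0], -1], [[0.9, -26.5, 0], -1.5], [[1.4, -32, 0], -2], [[1.9, -37.5, 0], -2.5], [[2.5, -43, 0], -3], [[3, -47, 0], -3.1], [[3.1, -49.1, 0], -3.1]]'

```text
t: 14.9
eef_pos: [0.6416, 0.23, 0.2612]
tool_rot: [0.002, 0.999, -0.053, 0.002]
contact_force: [-1.1, 0.0, -4.6]
gripper_width: 0.569
```

Call:
carry_out --deltas '[[[0, 0, 3], 0], [[0, 0, 6], 0], [[0, 0, 10], 0], [[0, 0, 12], 0], [[0, 0, 12], 0]]'

```text
t: 15.52
eef_pos: [0.6409, 0.228, 0.1391]
tool_rot: [0.003, 0.999, -0.054, -0.0]
contact_force: [-0.2, -0.3, -3.5]
gripper_width: 0.569
```

Call:
carry_out --deltas '[[[0.4, 0, 2], 0], [[0.4, 0, 4], 0], [[0.4, 0, 5.6], 0], [[0.4, 0, 5.6], 0]]'

```text
t: 16.02
eef_pos: [0.6437, 0.2267, 0.0811]
tool_rot: [0.004, 0.999, -0.053, -0.002]
contact_force: [-0.9, 0.0, -2.6]
gripper_width: 0.574
```

```bash
python3 - <<'E'
from h import *
import pickle
c=get_calibration("wrist"); im=snap("wrist","w6.png"); pickle.dump(c,open("w6.pkl","wb"))
o=readout.get_obs();print(o["eef_pos"],o["tool_rot"],o["contact_force"])
E
```

```text
[0.64441882 0.22719452 0.08233099] [ 3.52602317e-03  9.98564933e-01 -5.34319372e-02 -8.17902705e-04] [ 0.33563702  0.10534003 -2.50899418]
```

View pics/w6.png

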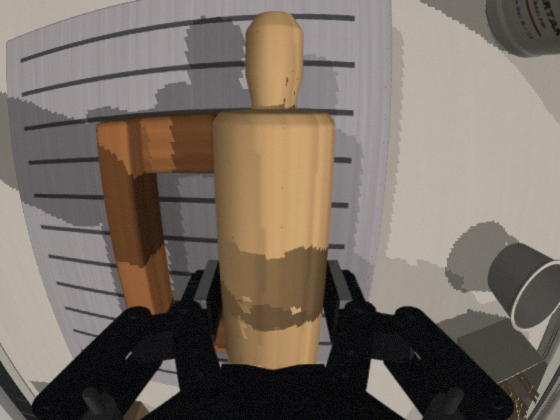

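The held pin (tip at (12, 275)) is just uphill of the chock (bar's far end near rows 118–127), parallel to it. I'll work out the offset along y.

```bash
python3 - <<'E'
from fit import *
c=pickle.load(open("w6.pkl","rb"))
zp=.0823-.0069
tip=to_plane("wrist",12,275,zp,c); print("tip",tip)
a,b=to_plane("wrist",112,216,zp,c),to_plane("wrist",113,333,zp,c); print("barrel sides at +y end",a,b,(a+b)/2)
u=np.array([np.sin(np.radians(6.1)),np.cos(np.radians(6.1)),0]); print("centre from tip",tip-.115*u)
p=[-.0076,-.0009,-.0024]; M=MB(BY)@R.from_euler("z",p[2]).as_matrix(); C=B+MB(BY)@np.array([p[0],p[1],.016])
for m in[(-10,75,16),(10,75,16),(10,45,16),(-10,-45,16)]: print(m,proj("wrist",C+M@np.array(m)/1e3,c).round(0))
E
```

```text
tip [0.6559648  0.34460274 0.0754    ]
barrel sides at +y end [0.62818787 0.3067235  0.0754    ] [0.67469835 0.30139277 0.0754    ] [0.65144311 0.30405813 0.0754    ]
centre from tip [0.64374443 0.23025388 0.0754    ]
(-10, 75, 16) [123.  94.]
(10, 75, 16) [121. 126.]
(10, 45, 16) [182. 131.]
(-10, -45, 16) [322. 129.]
```

Call:
carry_out --deltas '[[[0, 0.2, 0.6], 0], [[0, 0.2, 1.1], 0], [[0, 0.2, 1.2], 0], [[0, 0.2, 1.2], 0]]'

```text
t: 16.58
eef_pos: [0.6442, 0.2252, 0.0704]
tool_rot: [0.003, 0.999, -0.053, -0.001]
contact_force: [0.0, 0.1, -3.6]
gripper_width: 0.567
```

Call:
carry_out --deltas '[[[0, 0, 0.1], 0], [[0, 0, 0.2], 0], [[0, 0, 0.2], 0]]'

```text
t: 16.95
eef_pos: [0.6443, 0.2252, 0.0686]
tool_rot: [0.003, 0.999, -0.053, -0.001]
contact_force: [0.3, -0.2, -2.2]
gripper_width: 0.573
```

Call:
carry_out --deltas '[[[-0.1, 0, 0.02], 0], [[-0.2, 0, 0.04], 0], [[-0.3, 0, 0.06], 0], [[-0.3, 0, 0.06], 0]]'

```text
t: 17.45
eef_pos: [0.6413, 0.2257, 0.0681]
tool_rot: [0.003, 0.999, -0.053, -0.001]
contact_force: [-0.1, 0.4, -1.6]
gripper_width: 0.567
```

Call:
carry_out --deltas '[[[-0.1, 0, 0.05], 0], [[-0.15, 0, 0.08], 0], [[-0.2, 0, 0.1], 0], [[-0.2, 0, 0.1], 0]]'

```text
t: 17.95
eef_pos: [0.6404, 0.2259, 0.068]
tool_rot: [0.003, 0.999, -0.054, 0.001]
contact_force: [3.1, -0.6, 4.2]
gripper_width: 0.574
```

Call:
carry_out --deltas '[[[0, 0, -0.04], 0], [[-0.1, 0, -0.04], 0], [[-0.15, 0, -0.04], 0], [[-0.15, 0, -0.04], 0]]'

```text
t: 18.45
eef_pos: [0.6383, 0.2261, 0.0678]
tool_rot: [0.003, 0.999, -0.053, -0.0]
contact_force: [1.3, 0.7, -3.0]
gripper_width: 0.568
```

Call:
carry_out --deltas '[[[-0.05, 0, 0.02], 0], [[-0.1, 0, 0.02], 0], [[-0.1, 0, 0.02], 0]]'

```text
t: 18.82
eef_pos: [0.6373, 0.2262, 0.0677]
tool_rot: [0.003, 0.999, -0.053, -0.0]
contact_force: [2.2, -0.0, -1.4]
gripper_width: 0.57
```

```bash
python3 - <<'E'
from fit import *
c=get_calibration("wrist"); im=snap("wrist","w7.png"); pickle.dump(c,open("w7.pkl","wb"))
for n in("w6","w7"):
    c=pickle.load(open(n+".pkl","rb")); im=cv2.imread(f"pics/{n}.png"); h=cv2.cvtColor(im,cv2.COLOR_BGR2HSV)
    m=cv2.inRange(h,(3,150,60),(14,255,255)); m=cv2.morphologyEx(m,cv2.MORPH_OPEN,np.ones((3,3)))
    m[300:]=0; m[:,230:]=0
    # bar's outer (left) edge on rows 140..280: z of bar top in board frame; solve chock x in board frame
    p0=[-.0076,-.0009]; xs=[]
    for row in range(150,280,5):
        q=np.flatnonzero(m[row]);
        if len(q)==0: continue
        q=q[0]-.5
        T=np.array(c["world_from_camera"]); d=to_plane("wrist",row,q,T[2,3]-1,c)-T[:3,3]
        o=MB(BY).T@(T[:3,3]-B); v=MB(BY).T@d; s=(.032-o[2])/v[2]; xs.append((o+s*v)[:2])
    xs=np.array(xs); k=np.polyfit(xs[:,1],xs[:,0],1); print(n,"outer edge at y=0: ",k[1].round(4),"-> chock x",(k[1]+.01).round(4),"yaw deg",np.degrees(-k[0]).round(2))
    o=None
o=readout.get_obs(); e=o["eef_pos"]; print(e,o["contact_force"],"pin in board",(MB(BY).T@(e-[0,0,.0069]-B)).round(4))
E
```

```text
w6 outer edge at y=0:  -0.015 -> chock x -0.005 yaw deg 0.24
w7 outer edge at y=0:  -0.0162 -> chock x -0.0062 yaw deg 0.74
[0.63726434 0.22618998 0.06765841] [ 2.76692192 -0.58771764 -0.44145406] pin in board [ 0.0664 -0.0031  0.025 ]
```

Call:
carry_out --deltas '[[[0, 0, 0], 0], [[0, 0, 0.02], 0]]' --newtons 20

```text
t: 19.12
eef_pos: [0.6373, 0.2262, 0.0676]
tool_rot: [0.003, 0.999, -0.053, -0.0]
contact_force: [0.6, -0.6, 2.1]
gripper_width: 0.565
```

Call:
carry_out --deltas '[[[0, 0, 0], 0], [[0, 0, 0], 0], [[0, 0, 0], 0], [[0, 0, 0], 0]]' --hand 0.85

```text
t: 19.62
eef_pos: [0.6372, 0.2263, 0.0676]
tool_rot: [0.003, 0.999, -0.053, -0.0]
contact_force: [0.4, 1.0, 0.0]
gripper_width: 0.851
```

Call:
carry_out --deltas '[[[0, 0, -1], 0], [[0, 0, -3], 0], [[0, 0, -7], 0], [[0, 0, -12], 0], [[0, 0, -17], 0], [[-1, 3, -21], 0], [[-2, 7, -21], 0], [[-2, 7, -21], 0]]'

```text
t: 20.62
eef_pos: [0.6102, 0.1564, 0.2802]
tool_rot: [0.004, 0.998, -0.056, 0.001]
contact_force: [0.6, 0.0, -0.9]
gripper_width: 0.854
```

```bash
python3 - <<'E'
from h import *
import pickle
c=get_calibration("wrist"); im=snap("wrist","w8.png"); pickle.dump(c,open("w8.pkl","wb"))
print(readout.get_obs()["eef_pos"])
cv2.imwrite("pics/w8c.png",cv2.resize(im[0:300,130:430,::-1],None,fx=2,fy=2,interpolation=cv2.INTER_CUBIC))
E
```

```text
[0.61015188 0.15863103 0.27980663]
```

View pics/w8c.png

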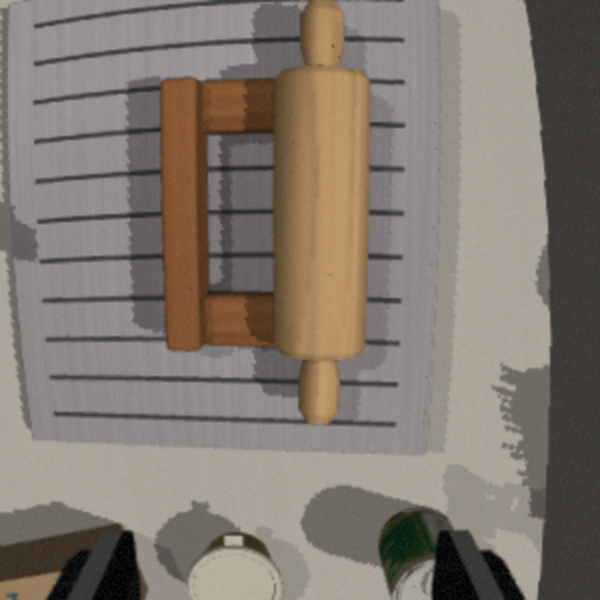

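The pin rests against both feet on the board, parallel to the bar. One last numeric check of centring and stillness before handing in.

```bash
python3 - <<'E'
from fit import *
c=pickle.load(open("w8.pkl","rb")); T=np.array(c["world_from_camera"])
def bp(cc,rr,z):
    row,q=rr/2-.25,130+cc/2-.25
    d=to_plane("wrist",row,q,T[2,3]-1,c)-T[:3,3]; o=MB(BY).T@(T[:3,3]-B); v=MB(BY).T@d; return (o+(z-o[2])/v[2]*v)[:2]
k=[bp(*p,.032) for p in[(162,80),(200,78),(168,350),(203,348)]]; print("bar",np.round(k,4).tolist(),np.mean(k,0))
k=[bp(*p,.025) for p in[(276,75),(368,77),(276,350),(364,352)]]; print("barrel",np.round(k,4).tolist(),np.mean(k,0))
a=cv2.imread("pics/w8.png").astype(int)
for i in range(6): b=read_camera("wrist")[:,:,::-1].astype(int)
print("diff",np.abs(a-b)[:230,140:350].mean(), "sharp",(np.abs(a-b)[:230,140:350].max(2)>40).sum())
o=readout.get_obs(); print(o["t"],o["contact_force"])
E
```

```text
bar [[-0.0176, 0.0736], [0.003, 0.0731], [-0.0185, -0.074], [0.0015, -0.0727]] [-7.89044710e-03 -3.27370587e-06]
barrel [[0.0417, 0.0741], [0.0893, 0.0728], [0.0408, -0.0749], [0.0888, -0.0749]] [ 0.06513009 -0.0007052 ]
diff 15.059220151828848 sharp 7812
20.975 [-0.60119778  0.55213655  0.58082508]
```

```bash
python3 - <<'E'
from h import *
g=lambda n:read_camera(n).astype(int)
w=g("wrist"); s=g("scene"); e0=readout.get_obs()["eef_pos"]
for i in range(8): g("scene")
w2=g("wrist"); s2=g("scene"); print(readout.get_obs()["eef_pos"]-e0)
d=np.abs(w-w2)[:230,140:350].max(2); print((d>40).sum(),d.mean()); d=np.abs(s-s2)[215:310,90:225].max(2); print((d>40).sum(),d.mean())
print(models.spot_in("pin_center","wrist")[:1]); bot.hand_in()
E
```

```text
[ 0.00010483 -0.00084921  0.00023319]
1926 7.848136645962733
0 0.9457309941520468
[{'centre': [106.6, 290.7], 'score': 0.93}]
the job is handed in; nothing more can be done
```

I put the chock on the drainer, set the pin against its feet, let go and handed the job in at about 21.5 s of the 64 s allowed. Handing in reports no verdict.

- **Chock:** I chose the middle-sized of the three look-alikes (about 150 mm, against 115 and 200). I set it on the board with its feet uphill. Its bar ended about 8 mm downhill of the board's middle, centred across the slope to about 1 mm. The whole base is on the board. It was within about 1° of square when last measured.
- **Chock set-down:** The gripper cannot tilt, so I put the chock down level. Its bar settled the last few millimetres onto the slope when I let go.
- **Pin:** I lowered it onto the board and eased it downhill until the force rose to 2–3 N, then let it go. That push moved the chock about 1 mm. In the last picture the pin lies against both feet, parallel to the bar and centred to about 1 mm.

**Checks that disagreed:**
- **Axis distance:** The pin's axis measured about 73 mm from the chock point, where contact should give 75 mm. I put that down to measurement error, since the contact force and the picture both show it touching.
- **Stillness:** The two wrist-camera comparisons showed changes. The arm was still settling by about 1 mm, which probably explains them. The fixed scene camera showed no movement of the drainer, chock or pin over about half a second.

The gripper was open and about 20 cm clear of everything at the end.

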